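# Proof-pull a soldered link with a barrel pull gauge and hold the load

## Task

Proof-test the bent copper link soldered to the circuit board in the board vise: lift the barrel pull gauge out of its rest, drop its hook in behind the link's crossbar and, with the gauge level and square to the board, pull straight off the board until the broad dark band on the gauge's sliding rod stands at the barrel's mouth (10 N, 60 mm of rod drawn out). Pull gently: the thin ring that follows the band must never come out of the barrel, and the other things on the bench stay where they are. Finish while still gripping the gauge and holding that pull steady: do not ease off, unhook it or let go.

Things in the scene. Friction and masses are not known exactly. Their poses are not given: they have to be found in the camera images.
- gauge: The pull gauge (145 g, loose), lying level in its rest. Origin on its axis, mid-barrel; x along the axis to the hook, z up. Aluminium barrel 22 mm thick, 120 mm long; a black rubber grip sleeve over x = -29..+29 mm with flat sides, 26 mm wide (y), 25 mm high (z). From the barrel's mouth (x = +60 mm) slides a white rod 14 mm thick that ends in a steel nut and a hook.
- gauge_grip (a point): Where to grip the gauge: centre of the grip sleeve, on the axis, mid-barrel (the same point as the gauge's origin). Axes as the gauge's.
- hook (a point): Middle of the hook's throat, on the gauge's axis, 94 mm from gauge_grip while the rod is home. The hook, 4 mm wire, is open downwards: arch 14 mm clear above the axis, tip 18 mm below it, far side 18 mm beyond this point. To drop over a bar 5 mm thick, the bar's centre must lie within 7 mm of this point along x. Under pull the bar ends up 11.5 mm farther from the barrel than this point.
- rod (a joint): How far the rod is drawn out of the barrel, in m: 0 home (no ring shows), stop at 0.088. An inner spring pulls it back with 0.4 N at 0 and 160 N/m more, so 10 N at 0.060. Thin dark rings go round the rod every 10 mm, from 10 to 80 mm, each at the mouth when the rod is out that far; the one for 60 mm is a broad band, 6 mm wide.
- rest: The gauge's rest, fixed: grey plastic base 124 x 66 x 6 mm, two uprights 10 mm thick and 46 mm wide at x = -46 and +46 mm, 54 mm high, each with a notch 25 mm wide, open upwards, where the barrel's ends lie with the axis 45 mm above the bench. The sleeve between them is free on both sides. Origin under its centre; x as the gauge's.
- vise: The board vise, bolted down: steel base 110 (x) x 190 (y) x 12 mm, two jaw arms 124 mm high at y = -64 and +64 mm, between them an upright green circuit board 112 mm wide, from 37 to 137 mm above the bench. Origin on the bench under the middle of the board's front face; x points into the board. The pull goes along -x, with the gauge's x along the vise's x.
- link: The copper link, fixed: a level U of 5 mm round rod, 85 mm above the bench, both ends soldered to the board's front. Legs at y = -22 and +22 mm stand out along -x; the crossbar, along y, has its centre 30 mm in front of the board, so 27 mm are free between them. Origin on the board's face midway between the legs; axes as the vise's.
- link_mid (a point): Middle of the link's crossbar (centre of the rod). Axes as the vise's.
- meter: Bystander: red and black hand multimeter lying on the bench, 185 x 88 x 36 mm (about 50 mm to the top of its dial). Origin under its centre.
- tape: Bystander: roll of masking tape lying flat, 100 mm across, 24 mm high. Origin under its centre.
- cells: Bystander: black tray with eight blue battery cells standing in it, 46 x 88 x 69 mm high. Origin under its centre.

How it is judged:
On the way, in this order (a step that is already met when the one before it is completed fails the run):
1. the gauge is lifted clear of its rest in the gripper (height (world z) of gauge_grip above 0.068 m and contact force between gauge and rest below 0.1 N and contact force between the fingers and gauge above 2 N), for 0.1 s.
2. the hook draws on the link and the rod starts out of the barrel (contact force between gauge and link above 2 N and value of joint rod between 0.012 and 0.06 m), for 0.1 s.
At the end, for the whole second after the job is handed in: Rod out 55 to 65 mm and steady, hook drawing on the link with more than 7 N, gauge gripped in the fingers, off its rest and more than 55 mm above the bench, at rest, its axis within 0.2 rad (11 degrees) of level and square to the board (value of joint rod between 0.055 and 0.065 m and velocity of joint rod between -0.01 and 0.01 m/s and contact force between gauge and link above 7 N and contact force between the fingers and gauge above 5 N and angle between the x axis of gauge and the x axis of vise, either way round below 0.2 rad and height (world z) of gauge_grip above 0.055 m and contact force between gauge and rest below 0.1 N and linear speed of gauge below 0.02 m/s); the arm keeps its last pose, push and grip.
It fails at once if the link is overloaded: the thin ring after the band is drawn out of the barrel (rod out more than 70 mm) (value of joint rod above 0.07 m).
It fails at once if a bystander is pushed more than 20 mm (distance of any of meter, tape, cells from where it was at the start of the episode above 0.02 m).
It also fails if it takes over 48 s, if anything falls off the work surface, if the arm or the gripper's body presses on something with over 40 N, if the wrist force passes 120 N, or if a joint passes its speed limit or range.

## Robot

A 6-joint arm with a two-finger parallel gripper is mounted at the origin on the work surface. World frame = base frame: x ahead of the robot, y to its left, z up, the work surface at z = 0. Lengths are in m, angles in rad, forces in N, time in s.
With the tool pointing down it reaches from about 0.375 to 0.975 m from the base axis. Payload 3.8 kg.
Tool frame: the origin (TCP) lies midway between the tips of the shut fingers; the grasp point (between the pads) lies 19 mm behind it; z points along the fingers, y is the line along which they close (so a half turn about z gives the same grasp; the last joint's range is limited). The gripper opens to 88 mm and grips with 3 to 60 N. Pads are 18 mm wide; open, the fingers measure 123 mm over their backs; the gripper's body (75 mm by 187 mm) begins 45 mm behind the grasp point.
Start: joints at [1.07, 0.264, 1.604, -0, 1.274, -0.037], TCP at [0.302, 0.604, 0.239] pointing down, gripper open.
Joint ranges: [-2.63, 2.63], [-0.94, 2.18], [0.31, 2.57], [-1.31, 4.45], [0, 2.66], [-2.55, 2.55]. Speed limits (rad/s): [2.57, 2.57, 3.14, 3.14, 3.14, 3.14].

## Interface

Orientations are given as a rotation vector (axis times angle).
In Python, from cell import manip, inverse_kinematics, cams, order gives the robot as it stands. Calls block until the motion is done:
- manip.move_pose(position, orientation): joint-space move of the TCP to a pose.
- manip.move_linear(position, rate=0.15, rot=None): straight line of the TCP; rot=None keeps the orientation; rate is the mean speed in m/s.
- manip.set_joints(angles): joint-space move.
- manip.set_gripper(opening, force=None): finger opening in m; force is the grip in N (None keeps the last); returns when the fingers have stopped.
- manip.dwell(seconds).
- inverse_kinematics(position, orientation): joint angles nearest the present ones, or None.
- manip.state(): the state.
- cams.capture(name): name is "scene" or "top"; returns a dict with "image" (384x512x3 uint8, blue, green, red), "z_map" (384x512 float32, m along the optical axis (not along the pixel's ray), 0 where there is no reading), "intrinsics" (3x3 intrinsics, pixels), "position" and "orientation" of the camera in the world. Camera axes: x right, y down, z forward; pixel columns grow to the right and rows downward; lengths in m; the calibration is good to about 2 mm. A picture is of the moment at which its call begins.
A pose or a line that the arm cannot do raises manip.IKError and nothing moves.
- order.close_job(): hands the job in; it is judged then, once.
The state is a dict: "clock": time; "joint_pos": joint angles; "joint_velocities": joint speeds; "tau": joint torques, N m; "tool_pos": TCP position; "tcp_rot": TCP orientation; "contact_force": force on the tool from outside, world axes, zero at the start; "moment": the same for the moment, N m; "gripper_width": finger opening in m; "grasp_force": force on a finger pad.
Only numpy, scipy, OpenCV 4.12 (cv2) and the standard library are available. Lean on these libraries where they do the work, as an engineer would, in place of code of your own. Each camera call takes 0.05 s, during which the arm holds its last target. There are 200 camera calls.

## Working session

There is one attempt and no reset: what is moved stays moved. The work goes in short steps, each a Python script; the robot and the scene stay as the last script left them, time stands still between calls to the robot, and variables do not carry over. Pictures are saved under pics/ and viewed, at most 10 in all, crops included, and the job is handed in when it is done.

```bash
mkdir -p pics; ls; python3 - <<'E'
from cell import manip,cams
import cv2,numpy as np
for n in("scene","top"):
    c=cams.capture(n);cv2.imwrite(f"pics/{n}0.png",c["image"]);np.savez(f"/tmp/{n}0.npz",**c)
    print(n,c["intrinsics"],c["position"],c["orientation"],(c["z_map"]>0).mean())
s=manip.state();print(s)
E
```

```text
pics
scene [[449.70977802   0.         254.51279555]
 [  0.         449.70977802 190.87796152]
 [  0.           0.           1.        ]] [1.2566058  0.6944954  0.74292227] [-1.01207312 -2.24068914  1.1944145 ] 0.9960225423177084
top [[353.57646716   0.         254.35059802]
 [  0.         353.57646716 195.22131459]
 [  0.           0.           1.        ]] [0.47289997 0.03658768 1.03102587] [-2.17175749  2.21276628 -0.03672639] 0.99603271484375
{'clock': 0.1, 'joint_pos': array([ 1.07012319e+00,  2.64690050e-01,  1.60522375e+00, -3.23617957e-06,
        1.27370676e+00, -3.68851740e-02]), 'joint_velocities': array([-0.00106476, -0.00077072, -0.00264186, -0.00096255, -0.00132584,
        0.00010408]), 'tau': array([ 4.85828805e-04, -5.03618503e+01, -3.58069575e+01,  7.31354789e-02,
        2.33337481e-02, -5.52796234e-05]), 'tool_pos': array([0.30164042, 0.60313785, 0.23751166]), 'tcp_rot': array([-0.72187977, -3.05697889,  0.00307183]), 'contact_force': array([-0.62808585,  0.4167447 , -0.0032753 ]), 'moment': array([ 0.03511471, -0.02504765, -0.00517881]), 'grasp_force': 0.0, 'gripper_width': 0.0881360912065928}
```

View pics/top0.png

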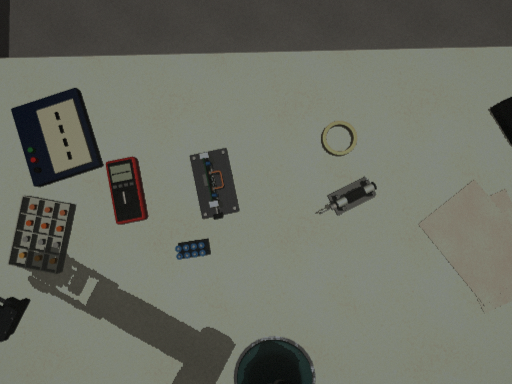

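View pics/scene0.png

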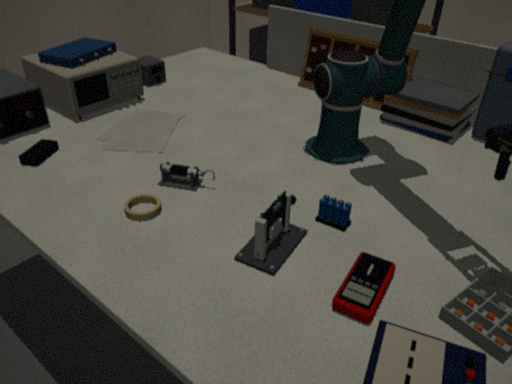

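```bash
cat > h.py <<'E'
import numpy as np,cv2
from scipy.spatial.transform import Rotation as R
def cloud(c):
    K=c["intrinsics"];z=c["z_map"];h,w=z.shape
    u,v=np.meshgrid(np.arange(w),np.arange(h))
    p=np.stack([(u-K[0,2])/K[0,0]*z,(v-K[1,2])/K[1,1]*z,z],-1)
    return p@R.from_rotvec(c["orientation"]).as_matrix().T+c["position"]
def rect(m,P):
    r=cv2.minAreaRect(P[m][:,:2].astype(np.float32)*1000);return r
E
python3 - <<'E'
from h import *
for n in("top","scene"):
    c=dict(np.load(f"/tmp/{n}0.npz"));P=cloud(c);im=c["image"].astype(int)
    tbl=P[150:230,250:310] if n=="top" else P[240:300,100:200]
    print(n,"table z",np.median(tbl[...,2]),tbl[...,2].std())
    z=P[...,2]
    C=cv2.cvtColor(c["image"],cv2.COLOR_BGR2HSV)
    if n=="top": vb,gb=(185,145,245,225),(305,170,390,220)
    else: vb,gb=(230,185,312,275),(150,155,220,195)
    for nm,b in(("v",vb),("g",gb)):
        x0,y0,x1,y1=b;im2=cv2.resize(c["image"][y0:y1,x0:x1],None,fx=7,fy=7,interpolation=cv2.INTER_CUBIC);cv2.imwrite(f"/tmp/{n}{nm}.png",im2)
        m=np.zeros(z.shape,bool);m[y0:y1,x0:x1]=1
        if nm=="v":
            for lo,hi in((.006,.02),(.006,.2),(.112,.128),(.128,.145)):
                k=m&(z>lo)&(z<hi);print("vise",lo,hi,k.sum(),rect(k,P) if k.sum()>3 else"")
            cu=m&(C[...,0]<15)&(C[...,1]>110)&(C[...,2]>70);print("cu",cu.sum(),P[cu].round(3)[:60].tolist())
        else:
            for lo,hi in((.003,.01),(.003,.08),(.035,.08),(.051,.08)):
                k=m&(z>lo)&(z<hi)
                if k.sum()>3:
                    q=P[k];print("gauge",lo,hi,k.sum(),q.mean(0).round(4),rect(k,P),cv2.fitLine(q[:,:2].astype(np.float32),cv2.DIST_HUBER,0,.001,.001).ravel())
a=[cv2.resize(cv2.imread(f"/tmp/{n}{k}.png"),(400,300)) for n in("top","scene") for k in"vg"]
cv2.imwrite("pics/crop.png",np.vstack([np.hstack(a[:2]),np.hstack(a[2:])]))
E
```

```text
top table z -0.0006981497433053985 0.05365418193617113
vise 0.006 0.02 1807 ((560.0111083984375, 148.13560485839844), (190.33392333984375, 144.0712890625), 10.183955192565918)
vise 0.006 0.2 2476 ((556.0400390625, 147.42225646972656), (198.40310668945312, 144.0712890625), 10.183955192565918)
vise 0.112 0.128 196 ((557.4222412109375, 164.68113708496094), (143.84368896484375, 23.98468780517578), 10.556138038635254)
vise 0.128 0.145 119 ((556.63623046875, 169.543212890625), (109.57777404785156, 16.792089462280273), 14.602083206176758)
cu 52 [[0.595, 0.156, 0.009], [0.586, 0.144, 0.085], [0.592, 0.167, 0.013], [0.584, 0.155, 0.085], [0.584, 0.152, 0.084], [0.583, 0.149, 0.088], [0.583, 0.147, 0.088], [0.583, 0.144, 0.084], [0.583, 0.141, 0.088], [0.583, 0.139, 0.087], [0.581, 0.163, 0.085], [0.581, 0.16, 0.088], [0.581, 0.158, 0.086], [0.581, 0.155, 0.087], [0.581, 0.152, 0.085], [0.58, 0.141, 0.091], [0.58, 0.139, 0.087], [0.578, 0.139, 0.085], [0.578, 0.136, 0.086], [0.575, 0.139, 0.087], [0.575, 0.136, 0.085], [0.573, 0.139, 0.083], [0.572, 0.136, 0.09], [0.57, 0.136, 0.085], [0.567, 
[... 2085 characters left out ...]
8632812, 224.83522033691406), 46.60260009765625) [ 0.02559831 -0.9996723   0.5171068  -0.22761509]
gauge 0.003 0.08 1079 [ 0.5158 -0.228   0.0262] ((474.10870361328125, -255.93453979492188), (276.2406005859375, 218.61639404296875), 52.395694732666016) [ 0.4047846  -0.9144121   0.51535636 -0.20743364]
gauge 0.035 0.08 443 [ 0.518  -0.2179  0.0507] ((507.65216064453125, -209.3448944091797), (49.41151428222656, 173.27806091308594), 25.913597106933594) [ 0.47367805 -0.8806981   0.5159453  -0.21047145]
gauge 0.051 0.08 249 [ 0.5156 -0.2198  0.0559] ((507.131591796875, -210.0689239501953), (48.98324203491211, 172.3512420654297), 24.286542892456055) [ 0.46942508 -0.8829723   0.5196605  -0.2255779 ]
```

View pics/crop.png

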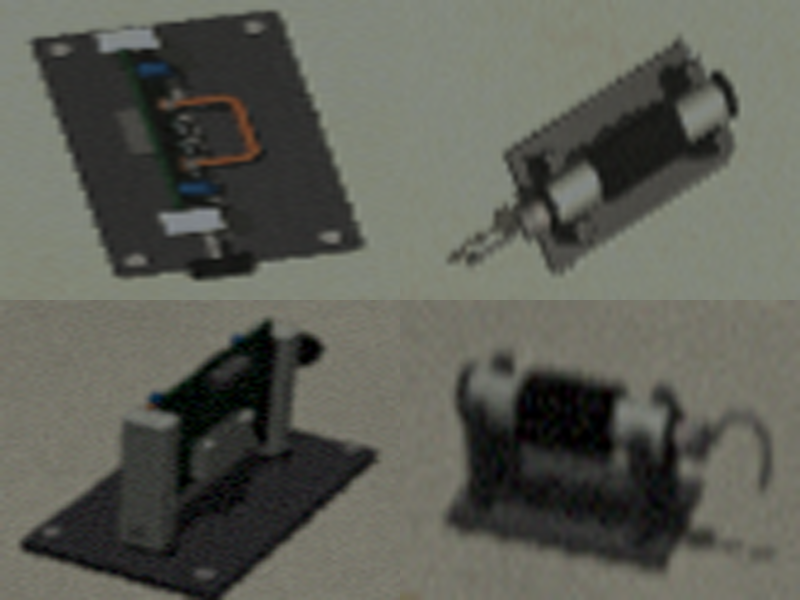

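```bash
cat >> h.py <<'E'
def ray(c,uv,z):
    uv=np.atleast_2d(np.asarray(uv,float));K=c["intrinsics"]
    d=np.c_[(uv-[K[0,2],K[1,2]])/K[0,0],np.ones(len(uv))]@R.from_rotvec(c["orientation"]).as_matrix().T
    o=c["position"];return o+d*((z-o[2])/d[:,2])[:,None]
def toolrot(head,flip=1):
    x=flip*np.array([np.cos(head),np.sin(head),0]);z=np.array([0,0,-1.]);return R.from_matrix(np.c_[x,np.cross(z,x),z]).as_rotvec()
E
python3 - <<'E'
from h import *
for n in("top","scene"):
    c=dict(np.load(f"/tmp/{n}0.npz"));P=cloud(c);V=c["image"].max(2)
    g=np.array([-.445,.8955]);
    s=(P[...,:2]-[.512,-.227])@g;t=(P[...,:2]-[.512,-.227])@[.8955,.445]
    near=(abs(t)<.02)&(P[...,2]>.03)
    for a in range(-80,80,8):
        k=near&(s>a/1e3)&(s<=(a+8)/1e3)
        if k.sum(): 
            v,u=np.nonzero(k);w=ray(c,[[u.mean(),v.mean()]],.045)[0];print(n,a,k.sum(),V[k].mean().round(),w[:2].round(4),P[k][:,2].max().round(3))
    for f in(0,):
        k=near&(abs(s)<.05)&(V<45);v,u=np.nonzero(k);print("dark",k.sum(),ray(c,[[u.mean(),v.mean()]],.045))
from cell import inverse_kinematics
for f in(1,-1):
  for p,h in(([.512,-.227,.026],116.5),([.512,-.227,.2],116.5),([.58,.02,.2],100.4),([.577,.043,.066],100.4),([.59,-.028,.066],100.4)):
    print(f,inverse_kinematics(np.array(p),toolrot(np.radians(h),f)))
E
```

```text
top -72 4 77.0 [ 0.5395 -0.2874] 0.054
top -64 24 63.0 [ 0.5389 -0.2835] 0.057
top -56 41 94.0 [ 0.5367 -0.2752] 0.057
top -48 44 79.0 [ 0.5324 -0.2682] 0.058
top -40 20 106.0 [ 0.5281 -0.2618] 0.058
top -32 25 34.0 [ 0.5251 -0.2551] 0.059
top -24 28 28.0 [ 0.5216 -0.2479] 0.06
top -16 30 29.0 [ 0.5176 -0.2409] 0.06
top -8 28 30.0 [ 0.5133 -0.2342] 0.06
top 0 30 30.0 [ 0.5101 -0.2265] 0.06
top 8 28 28.0 [ 0.5069 -0.219 ] 0.059
top 16 31 32.0 [ 0.503  -0.2115] 0.06
top 24 24 105.0 [ 0.5002 -0.2038] 0.058
top 32 31 99.0 [ 0.4952 -0.1964] 0.059
top 40 49 81.0 [ 0.4934 -0.1883] 0.059
top 48 26 63.0 [ 0.4888 -0.182 ] 0.058
top 56 19 84.0 [ 0.4858 -0.1745] 0.055
top 64 18 87.0 [ 0.4809 -0.1672] 0.054
top 72 6 75.0 [ 0.4795 -0.161 ] 0.052
dark 211 [[ 0.51449687 -0.23293545  0.045     ]]
scene -72 10 66.0 [ 0.5409 -0.2917] 0.056
scene -64 12 75.0 [ 0.5328 -0.2917] 0.058
scene -56 29 68.0 [ 0.5354 -0.2747] 0.058
scene -48 19 84.0 [ 0.5325 -0.2708] 0.058
scene -40 18 69.0 [ 0.5306 -0.2627] 0.058
scene -32 23 28.0 [ 0.5261 -0.2561] 0.06
scene -24 28 22.0 [ 0.5227 -0.2493] 0.06
scene -16 28 14.0
[... 477 characters left out ...]
68 [[ 0.52033815 -0.23058282  0.045     ]]
1 [-4.61791647e-01  2.73691831e-01  2.02673477e+00 -4.44089210e-16
  8.41166053e-01 -9.24303899e-01]
1 [-0.46179165  0.07560587  1.89573795  0.          1.17024884 -0.9243039 ]
1 [-8.44960736e-03  1.13889718e-01  1.85389658e+00 -4.44089210e-16
  1.17380636e+00 -1.89963850e-01]
1 [ 3.13376898e-02  2.49753416e-01  1.96631549e+00 -4.44089210e-16
  9.25523752e-01 -1.50176552e-01]
1 [-8.95904870e-02  2.70090302e-01  1.94006505e+00 -4.44089210e-16
  9.31437297e-01 -2.71104729e-01]
-1 [-0.46179165  0.27369183  2.02673477  0.          0.84116605  2.21728876]
-1 [-0.46179165  0.07560587  1.89573795  0.          1.17024884  2.21728876]
-1 None
-1 None
-1 None
```

```bash
python3 - <<'E'
from h import *
from cell import manip,cams
r=toolrot(np.radians(116.5));g=np.array([.513,-.230])
manip.move_pose([*g,.2],r)
manip.move_linear([*g,.06],.15)
manip.move_linear([*g,.026],.08)
s=manip.state();print(s["clock"],s["tool_pos"],s["contact_force"])
manip.set_gripper(0.0,5)
s=manip.state();print(s["clock"],s["tool_pos"],s["contact_force"],s["gripper_width"],s["grasp_force"])
c=cams.capture("top");cv2.imwrite("pics/g1.png",cv2.resize(c["image"][150:240,290:410],None,fx=5,fy=5));
E
```

```text
4.775 [ 0.51252741 -0.22975159  0.02524923] [0.37915801 0.42501684 0.26269307]
5.7333 [ 0.51303061 -0.23001261  0.02602649] [-0.48365471  0.6740394  -0.42072321] 0.026035973784807324 4.9801980529446155
```

View pics/g1.png

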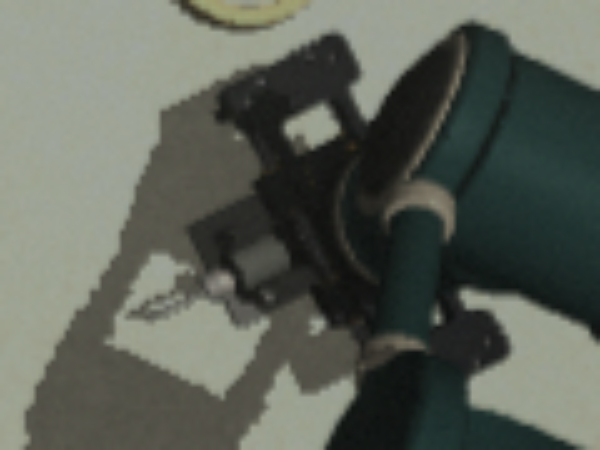

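```bash
python3 - <<'E'
from h import *
from cell import manip,cams
manip.set_gripper(0.0,45)
p=manip.state()["tool_pos"]
manip.move_linear([.513,-.230,.14],.1)
h=np.radians(100.45);a=np.array([np.cos(h),np.sin(h)]);L=np.array([.562,.136])
g=L-.094*a
manip.move_pose([*(g-.05*a),.14],toolrot(h))
manip.move_linear([*(g-.0*a),.121],.1)
manip.dwell(.3)
s=manip.state();print(s["clock"],s["tool_pos"],g,s["contact_force"],s["gripper_width"],s["grasp_force"])
ims=[]
for n,b in(("top",(190,140,310,230)),("scene",(200,150,320,240))):
    c=cams.capture(n);np.savez(f"/tmp/{n}1.npz",**c);x0,y0,x1,y1=b
    cv2.imwrite(f"pics/pre_{n}.png",cv2.resize(c["image"][y0:y1,x0:x1],None,fx=6,fy=6,interpolation=cv2.INTER_CUBIC))
E
```

```text
9.2167 [0.579348   0.04319908 0.12127755] [0.57904948 0.04355913] [-0.27839116  0.00496318 -1.363736  ] 0.025110126909414505 44.97117429971695
```

View pics/pre_top.png

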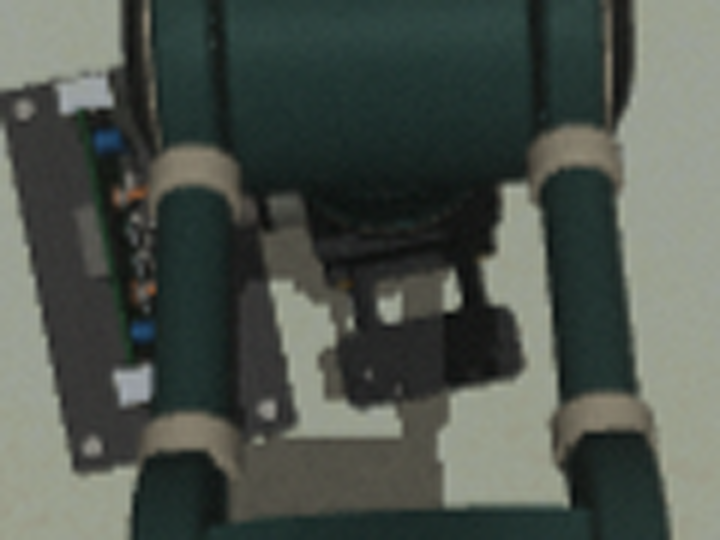

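View pics/pre_scene.png

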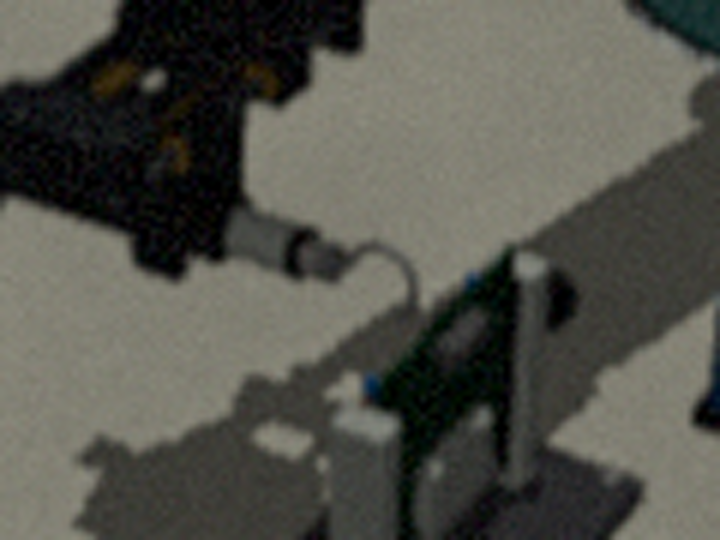

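```bash
python3 - <<'E'
from h import *
c=dict(np.load("/tmp/scene1.npz"));K=c["intrinsics"]
h=np.radians(100.45);a=np.array([np.cos(h),np.sin(h),0]);n=np.array([a[1],-a[0],0])
o=np.array([.57935,.0432,.140])
f=lambda u,v:(200+(u+.5)/6-.5,150+(v+.5)/6-.5)
Rm=R.from_rotvec(c["orientation"]).as_matrix()
for nm,u,v in(("crown",375,245),("far",413,285),("tip",415,310),("nutend",342,262),("mouth",297,250),("barreltop",255,210)):
    p=ray(c,f(u,v),0)[0];d=p-c["position"];t=((o-c["position"])@n)/(d@n);q=c["position"]+t*d-o
    print(nm,"s",(q@a).round(4),"z",q[2].round(4))
for u,v in((385,395),(450,320),(510,250)):
    p=ray(c,f(u,v),.137)[0]-o;print("board s",p@a,"lat",p@n)
for s,z in((.094,0),(.094,.018),(.116,0),(.11,-.018),(.06,0),(.06,.011)):
    w=Rm.T@(o+s*a+[0,0,z]-c["position"]);print(s,z,((w[:2]/w[2]*K[0,0]+K[:2,2]-[200,150])*6).round())
# link from top0
c=dict(np.load("/tmp/top0.npz"));C=cv2.cvtColor(c["image"],cv2.COLOR_BGR2HSV);P=cloud(c)
m=(C[...,0]<15)&(C[...,1]>110)&(C[...,2]>70)&(abs(P[...,2]-.087)<.008);m[:, :185]=0;m[:,245:]=0;v,u=np.nonzero(m)
w=ray(c,np.c_[u,v],.085)-o;s=w@a;l=w@n;print("cu lat",l.min(),l.max());k=(abs(l-(l.min()+l.max())/2)<.015);print("bar s",s[k].mean(),s[k].std(),np.polyfit(l[k],s[k],1))
E
```

```text
crown s 0.0876 z 0.0132
far s 0.1053 z 0.0004
tip s 0.1066 z -0.0112
nutend s 0.0727 z -0.0001
mouth s 0.0516 z -0.0017
barreltop s 0.0315 z 0.0108
board s 0.1296533980272146 lat 0.06550908608182929
board s 0.1271239047539028 lat 0.009306446397813516
board s 0.12433678614532641 lat -0.04733670411069108
0.094 0 [386. 275.]
0.094 0.018 [387. 237.]
0.116 0 [434. 291.]
0.11 -0.018 [419. 324.]
0.06 0 [312. 250.]
0.06 0.011 [313. 227.]
cu lat -0.022695238718606105 0.024905571084220358
bar s 0.09362759074211796 0.0012321751391702537 [0.00559941 0.09361335]
```

```bash
python3 - <<'E'
from h import *
h=np.radians(116.5);a=np.array([np.cos(h),np.sin(h),0]);n=np.array([a[1],-a[0],0]);o=np.array([.513,-.230,.045])
c=dict(np.load("/tmp/top0.npz"));P=cloud(c);V=c["image"].max(2).astype(int)
m=np.zeros(V.shape,bool);m[190:222,308:335]=1
k=m&(P[...,2]>.02);v,u=np.nonzero(k)
for z in(.045,.061):
    w=ray(c,np.c_[u,v],z)-o;print("top z",z,"s max",np.sort(w@a)[-4:].round(4),"lat",(w@n)[np.argsort(w@a)[-4:]].round(4))
q=P[k];i=np.argsort((q-o)@a)
for j in i[::3]: print(((q[j]-o)@a).round(4),((q[j]-o)@n).round(4),q[j][2].round(3))
# scene
c=dict(np.load("/tmp/scene0.npz"));P=cloud(c)
m=np.zeros(P.shape[:2],bool);m[158:190,190:222]=1
k=m&(P[...,2]>.02)&(abs((P-o)@n)<.02);q=P[k];i=np.argsort((q-o)@a);print("scene")
for j in i[::4]: print(((q[j]-o)@a).round(4),((q[j]-o)@n).round(4),q[j][2].round(3))
c=dict(np.load("/tmp/scene1.npz"));P=cloud(c);h=np.radians(100.45);a=np.array([np.cos(h),np.sin(h),0]);n=np.array([a[1],-a[0],0]);o=np.array([.57935,.0432,.140])
m=np.zeros(P.shape[:2],bool);m[182:206,254:272]=1
k=m&(abs((P-o)@n)<.02)&(P[...,2]>.1);q=P[k];i=np.argsort((q-o)@a);print("scene now")
for j in i[::3]: print(((q[j]-o)@a).round(4),((q[j]-o)@n).round(4),(q[j][2]-.14).round(3))
E
```

```text
top z 0.045 s max [0.1079 0.1103 0.1265 0.131 ] lat [0.0003 0.0016 0.0007 0.0218]
top z 0.061 s max [0.1103 0.1127 0.1286 0.133 ] lat [0.0017 0.0029 0.002  0.0228]
0.0478 0.0231 0.029
0.0579 0.0118 0.046
0.0626 0.0048 0.05
0.0652 -0.0001 0.049
0.0671 0.0072 0.048
0.0688 -0.0075 0.048
0.0692 -0.0011 0.051
0.0716 -0.0061 0.05
0.0725 -0.0025 0.049
0.0742 -0.0047 0.051
0.0751 -0.0042 0.042
0.0757 0.0023 0.047
0.0814 -0.001 0.05
0.0896 0.0001 0.062
0.0946 0.0027 0.063
0.0994 -0.0009 0.061
0.1037 0.0013 0.058
0.1068 -0.0002 0.054
0.2565 0.0831 1.031
0.2565 0.0831 1.031
scene
0.0304 0.0015 0.056
0.0353 0.0144 0.054
0.0378 0.0036 0.058
0.0388 -0.0015 0.055
0.041 0.0044 0.056
0.0422 -0.0092 0.055
0.0446 -0.0186 0.047
0.045 -0.0055 0.026
0.0454 0.0114 0.033
0.046 0.0199 0.041
0.0465 0.0188 0.054
0.0468 0.0028 0.056
0.047 0.0161 0.029
0.0474 0.0136 0.052
0.0488 0.0103 0.043
0.0501 0.0031 0.056
0.0535 0.0129 0.052
0.0549 0.0075 0.056
0.0557 0.012 0.042
0.0564 0.0031 0.057
0.0572 -0.003 0.054
0.0594 0.0124 0.049
0.063 0.0129 0.054
0.0652 0.012 0.043
0.0674 0.0094 0.042
0.0706 0.0096 0.043
0.0717 0.0043 0.04
0.0727 0.0138 0.052
0.0799 0.0073 0.057
0.0871 0.0009 0.058
0.0952 0.0059 0.062
0.1025 0.0035 0.03
0.1044 0.0065 0.053
0.1067 0.0042 0.052
scene now
0.0674 0.0036 0.009
0.0694 0.007 0.006
0.0713 0.0102 0.006
0.0725 -0.002 0.005
0.0728 0.0033 0.008
0.073 0.008 -0.003
0.0735 -0.0004 0.004
0.0743 0.0106 0.007
0.0761 0.004 0.001
0.0805 0.0021 0.005
0.0844 0.0046 0.016
0.0875 0.0052 0.017
0.0921 0.0037 0.015
0.0949 0.0039 0.016
0.0999 0.0033 0.018
0.102 0.0049 -0.015
0.1034 0.0025 -0.016
0.1037 0.005 0.014
0.1055 0.0067 -0.01
0.1065 0.0043 0.001
0.1074 0.001 0.002
0.1092 0.004 -0.001
```

```bash
python3 - <<'E'
from h import *
from cell import manip,cams
h=np.radians(100.45);a=np.array([np.cos(h),np.sin(h)]);g=np.array([.562,.136])-.091*a
f0=manip.state()["contact_force"]
manip.move_linear([*g,.121],.05)
for z in(.1,.09,.08,.073,.067):
    manip.move_linear([*g,z],.05)
    s=manip.state();print(s["clock"],s["tool_pos"].round(4),(s["contact_force"]-f0).round(2))
    if abs(s["contact_force"]-f0).max()>4: print("contact");break
c=cams.capture("scene");cv2.imwrite("pics/drop.png",cv2.resize(c["image"][150:240,200:320],None,fx=6,fy=6,interpolation=cv2.INTER_CUBIC))
E
```

```text
10.1333 [0.5782 0.0465 0.0995] [-0.77 -0.16 -0.31]
10.4833 [0.5781 0.0465 0.0894] [-1.   -0.27  0.44]
10.8333 [0.578  0.0465 0.0793] [-0.23 -0.18 -0.25]
11.125 [0.5781 0.0465 0.0725] [0.48 0.97 0.71]
11.3917 [0.5781 0.0465 0.0665] [-0.55  0.71  0.78]
```

View pics/drop.png

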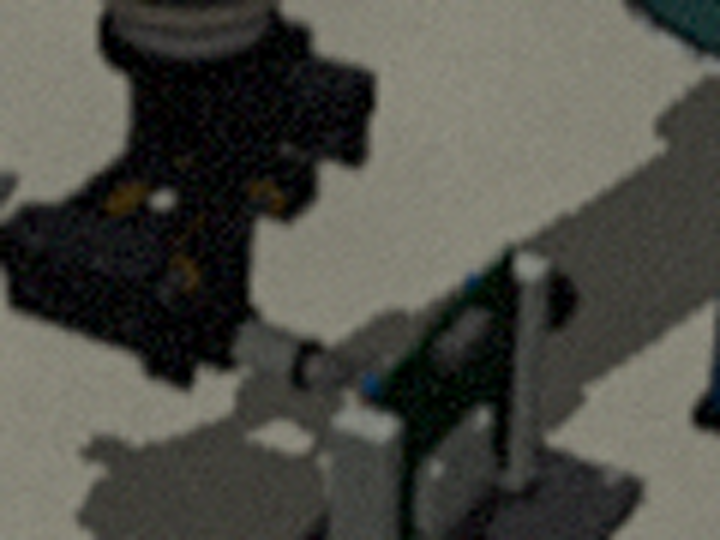

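```bash
python3 - <<'E'
from h import *
from cell import manip,cams
h=np.radians(100.45);a=np.array([np.cos(h),np.sin(h),0]);s=manip.state();f0=s["contact_force"]
p=np.array([.562,.136,.066])-.091*a;p[2]=.066
for d in(8,12,16,20,25,30,35,40,45,50):
    manip.move_linear(p-d/1e3*a,.03);manip.dwell(.15)
    f=np.mean([(manip.state()["contact_force"],manip.dwell(.02))[0] for _ in range(6)],0)-f0
    s=manip.state();print(d,round(s["clock"],2),"F",(f@a).round(2),f.round(2),s["gripper_width"])
    if f@a>8: break
for n in("top","scene"):
    c=cams.capture(n);np.savez(f"/tmp/{n}2.npz",**c)
cv2.imwrite("pics/pull1.png",cv2.resize(c["image"][160:230,200:290],None,fx=8,fy=8,interpolation=cv2.INTER_CUBIC))
E
```

```text
8 12.11 F 0.57 [-0.05  0.57  0.94] 0.02546705334148506
12 12.64 F 0.49 [0.27 0.55 0.7 ] 0.025423311544258493
16 13.18 F 1.3 [-0.27  1.28  0.97] 0.025661250666684118
20 13.71 F 2.12 [-0.68  2.03  1.06] 0.02517159813443867
25 14.28 F 2.46 [-0.58  2.39  0.83] 0.02530798940722455
30 14.84 F 2.98 [-0.88  2.87  0.97] 0.02580665230534587
35 15.41 F 3.99 [-0.76  3.91  1.04] 0.025814418868125216
40 15.97 F 5.01 [-1.07  4.9   0.98] 0.025437773689473885
45 16.54 F 5.53 [-1.41  5.36  0.69] 0.025407063357943623
50 17.11 F 6.56 [-1.09  6.47  1.43] 0.025404077008815636
```

View pics/pull1.png

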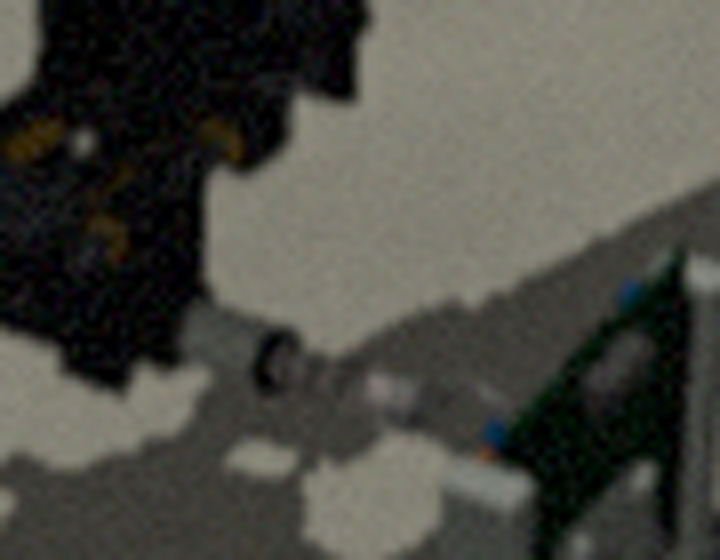

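```bash
python3 - <<'E'
from h import *
from cell import manip,cams
h=np.radians(100.45);a=np.array([np.cos(h),np.sin(h),0])
p=np.array([.562,.136,.066])-.091*a;p[2]=.066
for d in(56,62,67,70):
    manip.move_linear(p-d/1e3*a,.03);manip.dwell(.2)
    f=np.mean([(manip.state()["contact_force"],manip.dwell(.02))[0] for _ in range(12)],0)
    s=manip.state();print(d,round(s["clock"],2),"F",(f@a).round(2),f.round(2),s["tool_pos"])
ims=[cams.capture("scene")["image"].astype(float) for _ in range(8)];im=np.clip(np.mean(ims,0)*1.6,0,255).astype(np.uint8)
cv2.imwrite("pics/pull2.png",cv2.resize(im[185:225,210:270],None,fx=13,fy=13,interpolation=cv2.INTER_CUBIC))
c=cams.capture("scene");c["image"]=np.mean(ims,0);np.savez("/tmp/scene3.npz",**c)
E
```

```text
56 17.96 F 6.49 [-1.48  6.32 -1.45] [ 0.5883249  -0.00781892  0.06585366]
62 18.71 F 7.51 [-1.7   7.32 -1.04] [ 0.58930298 -0.01343561  0.06577338]
67 19.43 F 8.23 [-1.68  8.06 -1.09] [ 0.59006364 -0.01813332  0.06570715]
70 20.07 F 8.99 [-2.03  8.77 -1.3 ] [ 0.5905938  -0.0209562   0.06568848]
```

View pics/pull2.png

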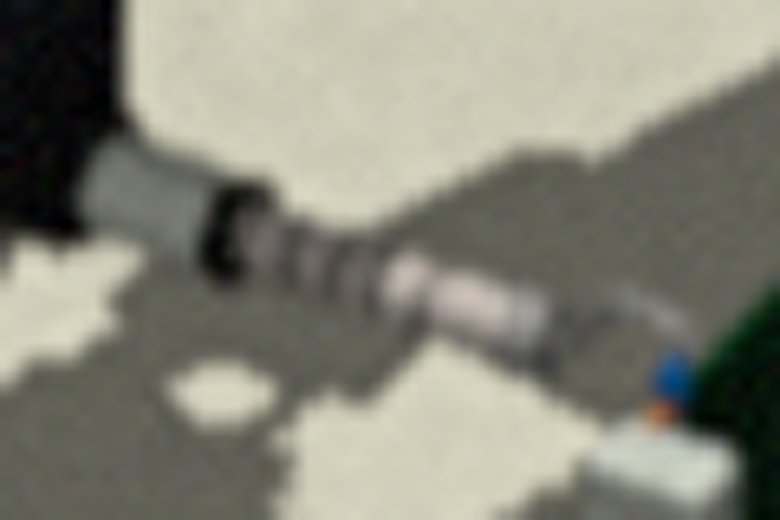

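```bash
python3 - <<'E'
from h import *
c=dict(np.load("/tmp/scene3.npz"));K=c["intrinsics"];G=c["image"].mean(2).astype(np.float32)
h=np.radians(100.45);a=np.array([np.cos(h),np.sin(h),0]);o=np.array([.5906,-.02096,.0847])
Rm=R.from_rotvec(c["orientation"]).as_matrix()
S=np.arange(.03,.16,.0015)
def prof(dz):
    w=(o+S[:,None]*a+[0,0,dz]-c["position"])@Rm;uv=w[:,:2]/w[:,2:]*K[0,0]+K[:2,2]
    return uv,cv2.remap(G,uv[:,0].astype(np.float32)[:,None],uv[:,1].astype(np.float32)[:,None],cv2.INTER_LINEAR).ravel()
P=[prof(d)for d in(-.004,0,.004)]
for i,s in enumerate(S): print((s*1e3).round(1),((P[1][0][i]-[210,185])*13).round(),*[int(p[1][i]) for p in P])
E
```

```text
30.0 [133. 178.] 73 70 66
31.5 [139. 180.] 72 70 65
33.0 [146. 182.] 71 70 65
34.5 [152. 185.] 72 69 64
36.0 [158. 187.] 72 69 64
37.5 [164. 189.] 73 70 64
39.0 [171. 191.] 73 71 64
40.5 [177. 194.] 73 72 65
42.0 [183. 196.] 69 72 65
43.5 [190. 198.] 60 68 64
45.0 [196. 200.] 47 60 61
46.5 [202. 203.] 30 42 51
48.0 [209. 205.] 16 24 38
49.5 [215. 207.] 15 16 25
51.0 [222. 210.] 18 11 11
52.5 [228. 212.] 31 25 12
54.0 [234. 214.] 44 38 19
55.5 [241. 216.] 51 44 27
57.0 [247. 219.] 59 50 35
58.5 [253. 221.] 62 57 42
60.0 [260. 223.] 64 63 49
61.5 [266. 226.] 60 61 58
63.0 [273. 228.] 56 59 65
64.5 [279. 230.] 51 53 69
66.0 [286. 232.] 47 47 68
67.5 [292. 235.] 54 50 65
69.0 [298. 237.] 61 55 63
70.5 [305. 239.] 62 59 68
72.0 [311. 242.] 61 62 74
73.5 [318. 244.] 55 59 74
75.0 [324. 246.] 48 54 72
76.5 [331. 249.] 51 50 64
78.0 [337. 251.] 57 49 56
79.5 [344. 253.] 60 54 55
81.0 [350. 256.] 62 59 56
82.5 [357. 258.] 60 60 57
84.0 [363. 260.] 57 60 56
85.5 [370. 263.] 66 64 53
87.0 [376. 265.] 77 71 51
88.5 [383. 267.] 89 87 63
90.0 [389. 270.] 100 104 80
91.5 [396. 272.] 95 110 92
93.0 
[... 526 characters left out ...]

121.5 [529. 320.] 62 82 90
123.0 [535. 322.] 54 71 81
124.5 [542. 325.] 50 61 69
126.0 [549. 327.] 48 54 58
127.5 [556. 329.] 50 53 51
129.0 [562. 332.] 52 52 49
130.5 [569. 334.] 53 49 51
132.0 [576. 337.] 55 50 51
133.5 [583. 339.] 57 52 50
135.0 [589. 341.] 58 55 51
136.5 [596. 344.] 59 57 53
138.0 [603. 346.] 60 58 56
139.5 [610. 349.] 60 57 57
141.0 [617. 351.] 60 57 59
142.5 [623. 354.] 61 58 60
144.0 [630. 356.] 60 60 60
145.5 [637. 359.] 57 60 60
147.0 [644. 361.] 52 58 60
148.5 [651. 363.] 49 55 59
150.0 [657. 366.] 44 51 59
151.5 [664. 368.] 40 47 58
153.0 [671. 371.] 34 42 53
154.5 [678. 373.] 27 35 49
156.0 [685. 376.] 18 25 43
157.5 [692. 378.] 10 16 34
159.0 [699. 381.] 7 9 20
```

```bash
python3 - <<'E'
from h import *
from cell import manip,cams
h=np.radians(100.45);a=np.array([np.cos(h),np.sin(h),0])
p=np.array([.562,.136,.066])-.091*a;p[2]=.066
manip.move_linear(p-.075*a,.02);manip.dwell(.5)
f=np.array([(manip.state()["contact_force"],manip.dwell(.02))[0] for _ in range(60)])@a
s=manip.state();print(round(s["clock"],2),"F",f.mean(),f.std(),s["grasp_force"],s["tool_pos"])
ims=[cams.capture("scene")["image"].astype(float) for _ in range(15)];im=np.mean(ims,0)
c=cams.capture("scene");K=c["intrinsics"];G=im.mean(2).astype(np.float32)
cv2.imwrite("pics/pull3.png",cv2.resize(np.clip(im*2,0,255).astype(np.uint8)[188:216,215:257],None,fx=18,fy=18,interpolation=cv2.INTER_CUBIC))
o=s["tool_pos"]+[0,0,.019];Rm=R.from_rotvec(c["orientation"]).as_matrix()
S=np.arange(.042,.108,.002)
w=(o+S[:,None]*a-c["position"])@Rm;uv=(w[:,:2]/w[:,2:]*K[0,0]+K[:2,2]).astype(np.float32)
for d in(-1,0,1,2):
    print([int(x) for x in cv2.remap(G,uv[:,0][:,None],uv[:,1][:,None]+d,cv2.INTER_LINEAR).ravel()])
E
```

```text
22.43 F 9.685131667563628 0.4636004381820953 44.96734421700239 [ 0.59137248 -0.02561637  0.06563829]
[66, 64, 55, 37, 18, 9, 17, 33, 43, 50, 53, 63, 70, 72, 63, 56, 58, 67, 67, 59, 54, 62, 81, 92, 91, 83, 88, 100, 108, 102, 95, 93, 100]
[69, 62, 46, 25, 11, 17, 35, 53, 55, 52, 51, 58, 61, 60, 50, 49, 56, 61, 58, 50, 55, 72, 93, 101, 95, 87, 99, 109, 110, 98, 94, 100, 109]
[68, 55, 32, 16, 11, 27, 47, 59, 54, 52, 55, 62, 61, 56, 50, 53, 62, 62, 57, 48, 58, 73, 85, 86, 83, 83, 96, 100, 94, 82, 85, 96, 101]
[63, 48, 25, 13, 12, 32, 48, 55, 51, 54, 60, 62, 58, 52, 49, 54, 61, 60, 52, 44, 56, 67, 73, 67, 68, 74, 81, 78, 71, 65, 70, 79, 83]
```

View pics/pull3.png

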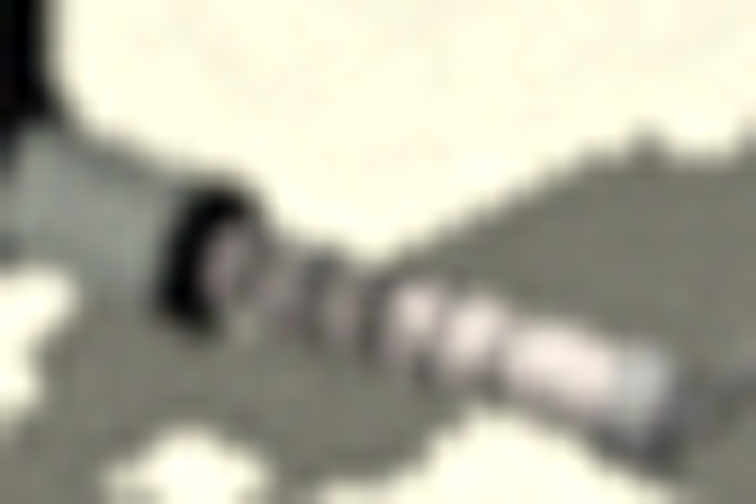

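```bash
python3 -c "
from cell import order
print(order.close_job())"
```

```text
the job is handed in; nothing more can be done
None
```

I handed the job in with the hook behind the link's crossbar, the gauge gripped level at 45 N, and a steady measured pull of about 9.7 N. The camera and force readings put the rod at roughly 57 to 61 mm out, inside the 55–65 mm window. The hand-in call returned no verdict, so I don't know the result.

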